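# Send two dried utensils from the drying rack into the holder

### The job

On the drying rack, throw the gate lever from the red notch to the green notch so that the yellow bar swings clear. Then, without lifting them off the rack, slide first the wooden stirrer and then the steel scoop along their lanes over the edge, so that each tips and drops handle-end down into the holder below. Finally throw the lever back into the red notch; leave the orange spatula lying in its lane and do not disturb the jebena, the cups, the jug or the tamper.

Things in the scene. Friction and masses are not known exactly. Their poses are not given: they have to be found in the camera images.
- rack: Fixed metal drying rack. Origin: at counter level, under the middle of the edge where the lanes end; x runs along the lanes to the holder, y left, z up. Lane floor at z = 178 mm, x = -190 to 0. Three lanes centred at y = -44, 0, 44 mm, 25 mm wide inside, dividers 8 mm high and 19 mm wide. Grey lever plate left of them (y = 72 to 184, x = -102 to 12), its top level with the lane floor.
- holder_mouth (a point): Centre of the holder's mouth: rack x = 51, y = 0, z = 103 mm. From the lane edge a 70 degree slope, with the same dividers, leads down to it. Holder: three cells below the lanes, each x = 24 to 78 mm and at least 38 mm wide in y, inner floor at z = 8 mm, front wall of clear plastic. Slope dividers are 14 mm high.
- gate (a joint): Gate angle, 0 to 1.7 rad, vertical pivot; stays where left (about 2 N at the grip). 0: lever in the red notch, the yellow bar (8 mm thick, 11 mm above the lane floor) lies across all lanes 8 mm before the edge. 1.3: lever in the green notch, bar clear. Grows counter-clockwise from above: the bar swings away from the robot, the grip towards it. Notch marks are at the plate's rim.
- lever_grip (a point): Point on the axis of the lever's upright black grip (16 mm diameter, from 8 to 54 mm above the lane floor), 36 mm above the lane floor, 60 mm from the pivot. Seen from the pivot it lies 0.2 rad + the gate angle counter-clockwise from the rack's +y direction.
- gate_hinge (a point): Point on the gate's vertical pivot axis, at rack x = -8, y = 95 mm, z = 189 mm.
- stirrer: Wooden stirrer: pale flat handle 22 mm wide and 10 mm thick, a square darker head 22 mm wide and 20 mm high at its rear end; 40 g, balances 9 mm behind the middle (tips by itself once that is past the edge and nothing holds its rear down); 140 mm long, lies along its lane. Origin: mid-length, on its underside; x points to the handle end (nose, +70 mm, towards the bar), z up.
- stirrer_nose (a point): Middle of the stirrer's handle end (the end that goes down).
- scoop: Steel scoop: flat steel handle 22 mm wide and 9 mm thick, a square bowl 22 mm wide and 22 mm high at its rear end; 70 g, balances at the middle within 3 mm (tips by itself once that is past the edge and nothing holds its rear down); 140 mm long, lies along its lane. Origin: mid-length, on its underside; x points to the handle end (nose, +70 mm, towards the bar), z up.
- scoop_nose (a point): Middle of the scoop's handle end (the end that goes down).
- spatula: Spatula, stays on the rack: dark wooden handle 22 mm wide and 10 mm thick, flat orange silicone blade 22 mm wide and 10 mm thick, 50 mm long, at its rear end; 140 mm long, lies along its lane. Origin: mid-length, on its underside; x points to the handle end (nose, +70 mm, towards the bar), z up.
- jebena: Orange ceramic jebena (coffee pot), 130 mm across with spout and handle, 217 mm high, right of the rack. Origin: centre of its underside.
- cup_a: Glass cup, 68 mm across, 80 mm high. Origin: centre of its underside.
- cup_b: Second glass cup, the same size. Origin: centre of its underside.
- jug: Steel milk jug with handle, 80 mm across, 95 mm high, left of the rack. Origin: centre of its underside.
- tamper: Dark steel tamper standing on its foot, 56 mm across, 90 mm high, left of the rack. Origin: centre of its underside.
Things that resemble listed ones, but are neither listed nor needed, are in the scene too. Several things have the shape of the stirrer; the one meant has the colours described above.

How it is judged:
On the way, in this order (a step that is already met when the one before it is completed fails the run):
1. the lever stands in the green notch (gate 1.3 rad, within 0.12) (value of joint gate between 1.18 and 1.42 rad), for 0.2 s.
2. the wooden stirrer stands handle-end down in the holder (x of stirrer_nose in the frame of rack between 0.02 and 0.082 m and y of stirrer_nose in the frame of rack between -0.07 and 0.07 m and z of stirrer_nose in the frame of rack below 0.04 m and angle between the x axis of stirrer and the z axis of rack, either way round below 0.6 rad), for 0.2 s.
3. the steel scoop stands handle-end down in the holder (x of scoop_nose in the frame of rack between 0.02 and 0.082 m and y of scoop_nose in the frame of rack between -0.07 and 0.07 m and z of scoop_nose in the frame of rack below 0.04 m and angle between the x axis of scoop and the z axis of rack, either way round below 0.6 rad), for 0.2 s.
4. the lever is back in the red notch (gate below 0.12 rad) (value of joint gate below 0.12 rad), for 0.2 s.
At the end, for the whole second after the job is handed in: Stirrer and scoop rest in the holder, handle end within 40 mm of counter level (the cell floor is at 8 mm) and within 0.6 rad of upright; the lever is in the red notch (gate below 0.12 rad); the spatula lies within 20 mm of where it started (all of step 2 and all of step 3 and linear speed of each of stirrer, scoop below 0.02 m/s and value of joint gate below 0.12 rad and distance of spatula from where it was at the start of the episode below 0.02 m); the robot touches nothing.
It fails at once if the stirrer or the scoop is lifted off the rack (its middle more than 40 mm above the lane floor) (height (world z) of any of stirrer, scoop above 0.218 m).
It fails at once if the spatula is moved more than 20 mm (distance of spatula from where it was at the start of the episode above 0.02 m).
It fails at once if the jebena, a cup, the jug or the tamper is moved more than 30 mm or tipped (distance of any of jebena, cup_a, cup_b, jug, tamper from where it was at the start of the episode above 0.03 m or angle between any of jebena, cup_a, cup_b, jug, tamper's own z axis and vertical above 0.3 rad).
It also fails if it takes over 72 s, if anything falls off the work surface, if the arm or the gripper's body presses on something with over 40 N, if the wrist force passes 120 N, or if a joint passes its speed limit or range.

### The arm

A 6-joint arm with a two-finger parallel gripper is mounted at the origin on the work surface. World frame = base frame: x ahead of the robot, y to its left, z up, the work surface at z = 0. Lengths are in m, angles in rad, forces in N, time in s.
With the tool pointing down it reaches from about 0.4 to 0.825 m from the base axis. Payload 7 kg.
Tool frame: the origin (TCP) lies at the very end of the fingers, on their centre line; the grasp point (between the pads) lies 19 mm behind it; z points along the fingers, y is the line along which they close (so a half turn about z gives the same grasp; the last joint's range is limited). The gripper opens to 88 mm and grips with 3 to 60 N. Pads are 19 mm wide; open, the fingers measure 130 mm over their backs; the gripper's body (78 mm by 193 mm) begins 47 mm behind the grasp point.
Start: joints at [1.614, 0.359, 0.012, 0, -1.224, -0.288], TCP at [0.164, 0.655, 0.227] pointing down, gripper open.
Joint ranges: [-3.07, 3.07], [-1.43, 2.12], [-1.02, 1.25], [-3.03, 1.67], [-3.05, -0], [-3.03, 3.03]. Speed limits (rad/s): [2.39, 2.39, 3.01, 3.14, 3.14, 3.14].

### API

Orientations are given as [roll, pitch, yaw] about the fixed x, y, z axes, in that order (R = Rz(yaw) Ry(pitch) Rx(roll)).
In Python, from station import * gives the robot as it stands.
- The arm moves only by the tool servo_tool, never from a script. Its argument "moves" is a list of rows, each an object of numbers: "jaw": the opening, from 0 (shut) to 1 (fully open); "dx", "dy", "dz": the shift along the world's x, y, z in m; "roll": the turn about the world's z in degrees. A call has exactly 10 rows; each row shifts and turns the commanded pose from where the row before left it; what a row does not reach is not made up. A row lasts 1/8 s, in which the tool goes at most 62.5 mm and 10.7 degrees, less where a joint would pass 70% of its speed; a pose out of reach is approached as far as the arm can. A call with a gripper value outside its range is refused whole. The fingers move at their own pace and stop on an object; "newtons" is the grip in N (left out, the last holds). Time passes only in rows, so rows that do not move let the fingers close, or fill a call up. It gives the time, the measured TCP pose, the force, the opening and the grip force at its end, in the units of the state.
- get_state(): the state, without advancing time (a new reading comes with each control period).
- grab_frame(name): name is "scene" or "top" or "wrist"; returns (picture, depth): 384x512x3 uint8, red, green, blue; 384x512 float32, m along the optical axis (not along the pixel's ray), 0 where there is no reading.
- calibration(name): a dict with "intrinsics" (3x3 intrinsics, pixels), "R" (3x3) and "t" (3): a world point X has camera coordinates R X + t. Camera axes: x right, y down, z forward; pixel columns grow to the right and rows downward; lengths in m; the calibration is good to about 2 mm. A picture is of the moment at which its call begins: read the wrist's pose just before it. calibration takes no time and is no camera call; for the wrist camera it gives the pose at the moment of the call.
- job_done(): hands the job in; it is judged then, once.
The state is a dict: "t": time; "q": joint angles; "qd": joint speeds; "joint_efforts": joint torques, N m; "eef_pos": TCP position; "ee_rot": TCP orientation; "force": force on the tool from outside, world axes, zero at the start; "moment": the same for the moment, N m; "width": finger opening in m; "gripper_force": force on a finger pad.
Only numpy, scipy, OpenCV 4.12 (cv2) and the standard library are available. Lean on these libraries where they do the work, as an engineer would, in place of code of your own. Each camera call takes 0.05 s, during which the arm holds its last target. There are 200 camera calls.

## Working session

There is one attempt and no reset: what is moved stays moved. The work goes in short steps, Python scripts to look and compute and a tool call to move; the robot and the scene stay as the last step left them, time stands still between calls to the robot, and variables do not carry over. Pictures are saved under pics/ and viewed, at most 10 in all, crops included, and the job is handed in when it is done.

Besides the shell and the picture viewer there is one more tool, called after "Call:" by a JSON object that holds its "fn" and its "kwargs". servo_tool: Moves the arm, as the interface text tells. Its arguments: {"type":"object","properties":{"moves":{"type":"array","items":{"type":"object","properties":{"jaw":{"type":"number"},"dx":{"type":"number"},"dy":{"type":"number"},"dz":{"type":"number"},"roll":{"type":"number"}}}},"newtons":{"type":"number"}},"required":["moves"]}

```bash
mkdir -p pics
cat > h.py <<'E'
from station import *
import numpy as np, cv2
def snap(n,f):
    c=calibration(n); p,d=grab_frame(n)
    cv2.imwrite('pics/'+f+'.png',p[...,::-1]); np.savez('pics/'+f+'.npz',p=p,d=d,K=c['intrinsics'],R=c['R'],t=c['t'])
def load(f):
    z=np.load('pics/'+f+'.npz'); return z['p'],z['d'],z['K'],z['R'],z['t']
def ray(f,u,v,z):
    p,d,K,R,t=load(f); C=-R.T@t; r=R.T@np.linalg.inv(K)@np.array([u,v,1.]); return C+r*(z-C[2])/r[2]
def pt(f,u,v):
    p,d,K,R,t=load(f); return R.T@(np.linalg.inv(K)@np.array([u,v,1.])*d[int(v),int(u)]-t)
def proj(f,X):
    p,d,K,R,t=load(f); c=K@(R@np.asarray(X)+t); return c[:2]/c[2]
E
python3 - <<'E'
from h import *
snap('top','top1'); snap('scene','sc1')
a=cv2.imread('pics/top1.png');b=cv2.imread('pics/sc1.png')
s=get_state();print(s['t'],s['eef_pos'],s['ee_rot'],s['force'])
for n in('top1','sc1'):
    R,t=load(n)[3:];print(-R.T@t)
E
```

```text
0.1 [0.16349575 0.65446258 0.22573957] [ 3.14015806e+00 -1.31514788e-04 -2.44867120e-01] [ 0.52638623  0.02419122 -0.65911782]
[ 0.40948527 -0.02831413  1.4410978 ]
[1.23503043 0.50659517 1.05146754]
```

View pics/top1.png

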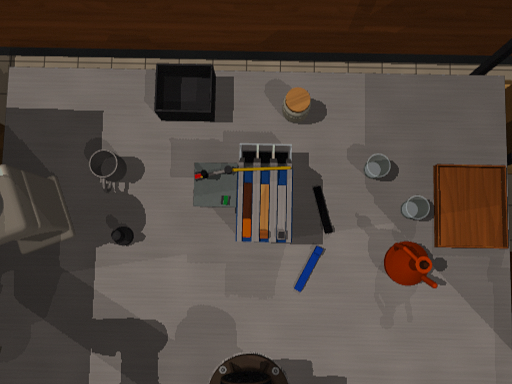

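View pics/sc1.png

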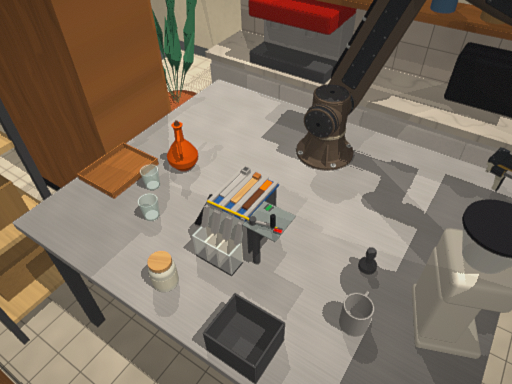

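The top view shows the rack at about (265,190). The lanes run up the picture, away from the robot. I'll enlarge that area and measure it.

Run:
```python
from h import *
a=cv2.imread('pics/top1.png');cv2.imwrite('pics/c1.png',cv2.resize(a[135:250,185:345],None,fx=5,fy=5,interpolation=cv2.INTER_CUBIC))
p,d,K,R,t=load('top1')
hsv=cv2.cvtColor(p,cv2.COLOR_RGB2HSV)
def m(name,lo,hi,z,box):
    M=cv2.inRange(hsv,lo,hi);W=np.zeros_like(M);x0,y0,x1,y1=box;W[y0:y1,x0:x1]=M[y0:y1,x0:x1]
    v,u=np.nonzero(W);r=cv2.minAreaRect(np.c_[u,v].astype(np.float32));print(name,len(u),u.mean(),v.mean(),r,ray('top1',u.mean(),v.mean(),z))
    b=cv2.boxPoints(r);print(np.round([ray('top1',*q,z)[:2] for q in b],4).tolist())
B=(185,135,345,250)
m('yellow',(22,150,120),(32,255,255),.197,B)
m('red',(0,150,100),(6,255,255),.178,(185,160,215,190))
m('green',(45,100,60),(80,255,255),.178,B)
m('blue',(105,150,60),(125,255,255),.178,(230,135,300,250))
m('woodmid',(8,80,80),(21,255,255),.19,(256,170,274,245))
m('oran',(5,150,80),(14,255,255),.19,(236,170,255,245))
```

```text
yellow 123 260.8780487804878 168.3739837398374 ((245.29702758789062, 170.0150909423828), (4.883616924285889, 89.55558013916016), 84.1604995727539) [ 0.61855692 -0.0239817   0.197     ]
[[0.6059, 0.1299], [0.6338, -0.0971], [0.6212, -0.0985], [0.5934, 0.1283]]
red 25 197.12 175.72 ((197.5, 176.0), (4.0, 5.0), 90.0) [0.59933772 0.14083167 0.178     ]
[[0.6037, 0.1465], [0.604, 0.1335], [0.5935, 0.1332], [0.5933, 0.1461]]
green 36 225.27777777777777 200.0 ((225.0, 200.0), (8.0, 4.0), 90.0) [0.53755563 0.06618808 0.178     ]
[[0.5478, 0.0723], [0.548, 0.062], [0.5273, 0.0615], [0.5271, 0.0718]]
blue 420 264.7261904761905 189.86190476190475 ((263.83953857421875, 205.27093505859375), (55.33699035644531, 71.41314697265625), 0.8951737284660339) [ 0.56583596 -0.0349409   0.178     ]
[[0.434, 0.037], [0.6186, 0.0386], [0.619, -0.1048], [0.4346, -0.1044]]
woodmid 445 263.8561797752809 209.7325842696629 ((263.57470703125, 203.37615966796875), (67.53646087646484, 11.144335746765137), 86.58341979980469) [ 0.51335152 -0.03361834  0.19      ]
[[0.6153, -0.0115], [0.6175, -0.04], [0.4451, -0.0534], [0.4429, -0.0253]]
oran 151 246.47682119205297 227.05960264900662 ((246.5, 227.0), (18.0, 7.0), 90.0) [0.46838237 0.00963859 0.19      ]
[[0.4912, 0.019], [0.4916, 0.0012], [0.4459, 0.0002], [0.4456, 0.0179]]
```

View pics/c1.png

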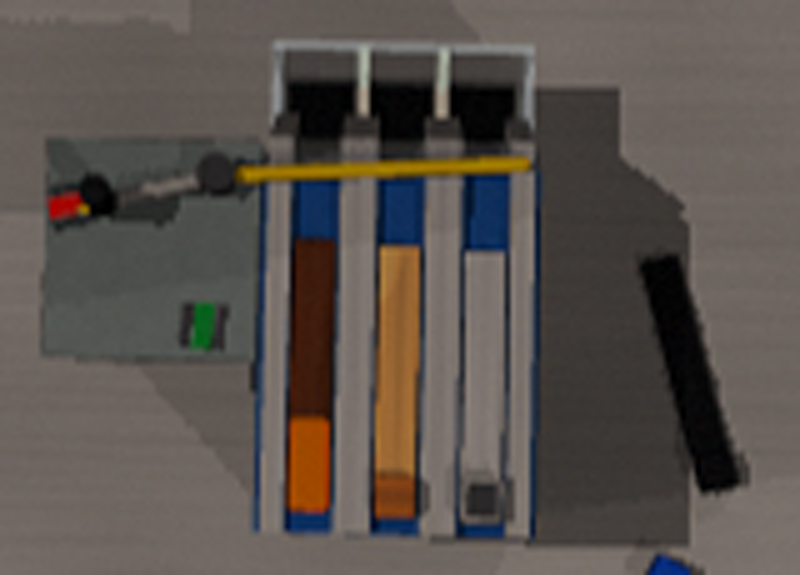

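The stirrer-shaped things in the top view are:
- **Middle lane (264,205):** pale handle with a darker square head.
- **Blue bar (310,270):** lies loose on the counter.
- **Black bar (323,210):** lies loose on the counter.

Only the middle-lane one has the described colours, and the crop confirms it. The scoop is in the right lane (grey, bowl at crop (482,498)) and the spatula is in the left lane. Next I'll fit the rack pose.

Run:
```python
from h import *
from scipy.optimize import least_squares
C=[((12,184,178),(47,138)),((-102,184,178),(41,355)),((12,72,178),(264,138)),((-102,72,178),(256,358)),
((-190,44,178),(308,530)),((-190,0,178),(396,533)),((-190,-44,178),(484,535)),((-190,72,178),(254,530))]
W=np.array([ray('top1',185+(u+.5)/5-.5,135+(v+.5)/5-.5,c[2]/1e3)[:2] for c,(u,v) in C]); L=np.array([c[0][:2] for c in C])/1e3
T=lambda q,P:(np.array([[np.cos(q[2]),-np.sin(q[2])],[np.sin(q[2]),np.cos(q[2])]])@np.atleast_2d(P).T).T+q[:2]
f=lambda q:(T(q,L)-W).ravel()
s=least_squares(f,[.63,-.03,0],loss='soft_l1',f_scale=.002);q=s.x;print(q);print(np.round((T(q,L)-W)*1e3,1).tolist())
np.save('rack.npy',q)
for nm,P in dict(pivot=(-.008,.095),grip0=(-.008-.06*np.sin(.2),.095+.06*np.cos(.2)),grip13=(-.008-.06*np.sin(1.5),.095+.06*np.cos(1.5)),barend=(-.008,-.06)).items(): print(nm,T(q,P))
def inv(X): return T([0,0,-q[2]],X[:2]-q[:2])[0]
g=lambda u,v,z:np.round(inv(ray('top1',185+(u+.5)/5-.5,135+(v+.5)/5-.5,z))*1e3,1)
print('grip top',g(97,190,.232),'stir head rear',g(394,517,.198),'stir nose',g(400,246,.188),'scoop rear',g(480,520,.2),'scoop nose',g(484,251,.187),'spat rear',g(309,512,.188),'sp nose',g(315,240,.188))
# same check from scene depth : points in top depth
p,d,K,R,t=load('top1')
for u,v in((264,205),(264,233),(281,235),(282,205),(204,172),(229,170),(210,200),(255,205)): print(u,v,np.round(pt('top1',u,v),4))
```

```text
[ 0.62404115 -0.03410744  0.00333496]
[[0.8, -0.2], [-0.0, 0.1], [-1.0, 0.6], [-0.2, -1.1], [-0.5, -0.7], [0.3, 0.3], [0.6, 1.3], [-0.0, -0.3]]
pivot [[0.61572437 0.06086535]]
grip0 [[0.60360817 0.11962927]]
grip13 [[0.55586085 0.06490996]]
barend [[ 0.61624129 -0.09413379]]
grip top [-24.2 151. ] stir head rear [-182.7    0.9] stir nose [-43.8  -0. ] scoop rear [-183.5  -42.3] scoop nose [-45.6 -43.1] spat rear [-180.6   44. ] sp nose [-41.4  43.6]
264 205 [ 0.5258 -0.0338  0.1867]
264 233 [ 0.4539 -0.0351  0.1985]
281 235 [ 0.4497 -0.0778  0.2007]
282 205 [ 0.527  -0.0799  0.1836]
204 172 [0.6016 0.1174 0.2275]
229 170 [0.6123 0.0571 0.1998]
210 200 [0.5371 0.1059 0.1752]
255 205 [ 0.5256 -0.0107  0.1837]
```

Run:
```python
from h import *
for n in('top1','sc1'):
    p,d,K,R,t=load(n);v,u=np.nonzero(d>0)
    X=(np.linalg.inv(K)@np.c_[u,v,np.ones(len(u))].T*d[v,u]-t[:,None]); X=(R.T@X).T
    k=(X[:,2]>.13)&(X[:,2]<.6)&(X[:,1]>.1)&(X[:,0]>.2)&(X[:,0]<.9)
    X=X[k]; 
    H={}
    for a in X: 
        c=(round(a[0]/.1)*.1,round(a[1]/.1)*.1); H[c]=max(H.get(c,0),a[2])
    print(n,{(round(a,1),round(b,1)):round(float(z),2) for (a,b),z in sorted(H.items())})
print(get_state()['q'])
```

```text
top1 {(0.4, 0.5): 0.3, (0.4, 0.6): 0.31, (0.5, 0.1): 0.18, (0.5, 0.2): 0.17, (0.5, 0.5): 0.3, (0.5, 0.6): 0.33, (0.6, 0.1): 0.24, (0.6, 0.5): 0.16, (0.6, 0.6): 0.3}
sc1 {(0.4, 0.5): 0.3, (0.4, 0.6): 0.41, (0.5, 0.1): 0.18, (0.5, 0.2): 0.18, (0.5, 0.5): 0.41, (0.5, 0.6): 0.41, (0.5, 0.7): 0.36, (0.6, 0.1): 0.24, (0.6, 0.2): 0.18, (0.6, 0.6): 0.41, (0.6, 0.7): 0.4}
[ 1.61412977e+00  3.59291286e-01  1.11644064e-02 -2.99480237e-04
 -1.22408227e+00 -2.88098693e-01]
```

Call:
{"fn": "servo_tool", "kwargs": {"moves": [{"dx": 0.017, "dy": -0.047, "dz": 0.01, "jaw": 0.6}, {"dx": 0.017, "dy": -0.047, "dz": 0.01, "jaw": 0.6}, {"dx": 0.017, "dy": -0.047, "dz": 0.01, "jaw": 0.6}, {"dx": 0.017, "dy": -0.047, "dz": 0.01, "jaw": 0.6}, {"dx": 0.017, "dy": -0.047, "dz": 0.01, "jaw": 0.6, "roll": -9}, {"dx": 0.039, "dy": -0.033, "jaw": 0.6, "roll": -9}, {"dx": 0.039, "dy": -0.033, "jaw": 0.6, "roll": -9}, {"dx": 0.039, "dy": -0.033, "jaw": 0.6, "roll": -9}, {"dx": 0.039, "dy": -0.033, "jaw": 0.6, "roll": -9}, {"dx": 0.039, "dy": -0.033, "jaw": 0.6, "roll": -9}], "newtons": 15}}

```text
$.moves[0]: bad value
```

Call:
{"fn": "servo_tool", "kwargs": {"moves": [{"dx": 0.017, "dy": -0.047, "dz": 0.01, "roll": 0, "jaw": 0.6}, {"dx": 0.017, "dy": -0.047, "dz": 0.01, "roll": 0, "jaw": 0.6}, {"dx": 0.017, "dy": -0.047, "dz": 0.01, "roll": 0, "jaw": 0.6}, {"dx": 0.017, "dy": -0.047, "dz": 0.01, "roll": 0, "jaw": 0.6}, {"dx": 0.017, "dy": -0.047, "dz": 0.01, "jaw": 0.6, "roll": -9}, {"dx": 0.039, "dy": -0.033, "dz": 0, "jaw": 0.6, "roll": -9}, {"dx": 0.039, "dy": -0.033, "dz": 0, "jaw": 0.6, "roll": -9}, {"dx": 0.039, "dy": -0.033, "dz": 0, "jaw": 0.6, "roll": -9}, {"dx": 0.039, "dy": -0.033, "dz": 0, "jaw": 0.6, "roll": -9}, {"dx": 0.039, "dy": -0.033, "dz": 0, "jaw": 0.6, "roll": -9}], "newtons": 15}}

```text
t: 1.35
eef_pos: [0.4445, 0.2535, 0.2765]
ee_rot: [3.142, 0.0, -1.192]
force: [0.2, 0.8, 0.4]
width: 0.0525
gripper_force: 0.0
```

Call:
{"fn": "servo_tool", "kwargs": {"moves": [{"dx": 0.04, "dy": -0.0335, "dz": 0, "roll": -7.3, "jaw": 0.6}, {"dx": 0.04, "dy": -0.0335, "dz": 0, "roll": -7.2, "jaw": 0.6}, {"dx": 0.04, "dy": -0.0335, "dz": 0, "roll": -7.2, "jaw": 0.6}, {"dx": 0.039, "dy": -0.0335, "dz": 0, "roll": 0, "jaw": 0.6}, {"dx": 0, "dy": 0, "dz": 0, "roll": 0, "jaw": 0.6}, {"dx": 0, "dy": 0, "dz": -0.02, "roll": 0, "jaw": 0.6}, {"dx": 0, "dy": 0, "dz": -0.02, "roll": 0, "jaw": 0.6}, {"dx": 0, "dy": 0, "dz": -0.02, "roll": 0, "jaw": 0.6}, {"dx": 0, "dy": 0, "dz": -0.0095, "roll": 0, "jaw": 0.6}, {"dx": 0, "dy": 0, "dz": 0, "roll": 0, "jaw": 0.6}]}}

```text
t: 2.6
eef_pos: [0.6021, 0.121, 0.2066]
ee_rot: [3.141, -0.001, -1.566]
force: [0.3, 0.1, 0.2]
width: 0.0527
gripper_force: 0.0
```

Run:
```python
from h import *
s=get_state();print(s['eef_pos'],s['ee_rot'],s['width'],s['force'])
snap('scene','sc2');snap('wrist','w2')
a=cv2.imread('pics/sc2.png');b=cv2.imread('pics/w2.png')
g=cv2.resize(a[150:275,190:310],(480,500));cv2.imwrite('pics/v2.png',np.hstack([g[:384],cv2.resize(b,(320,384))]))
```

```text
[0.60211219 0.12102053 0.20663951] [ 3.1405345e+00 -5.4198920e-04 -1.5655664e+00] 0.052655115869135204 [0.30141326 0.13509458 0.24644511]
```

View pics/v2.png

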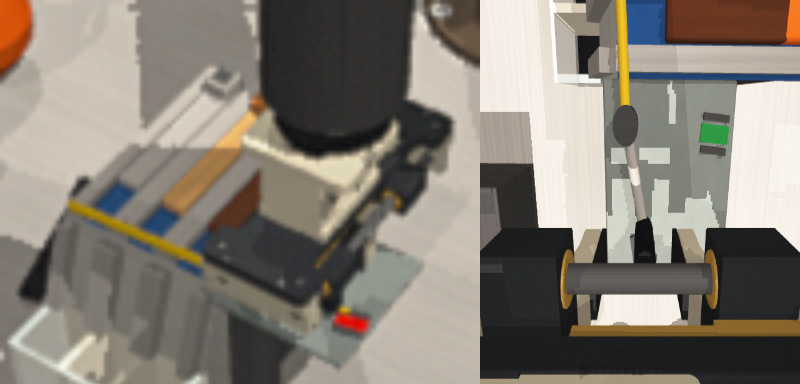

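Call:
{"fn": "servo_tool", "kwargs": {"moves": [{"dx": 0.001, "dy": -0.001, "dz": 0, "roll": 0, "jaw": 0.6}, {"dx": 0, "dy": 0, "dz": 0, "roll": 0, "jaw": 0}, {"dx": 0, "dy": 0, "dz": 0, "roll": 0, "jaw": 0}, {"dx": 0, "dy": 0, "dz": 0, "roll": 0, "jaw": 0}, {"dx": -0.0124, "dy": -0.004, "dz": 0, "roll": 0, "jaw": 0}, {"dx": -0.0112, "dy": -0.0065, "dz": 0, "roll": 0, "jaw": 0}, {"dx": -0.0095, "dy": -0.0088, "dz": 0, "roll": 0, "jaw": 0}, {"dx": -0.0074, "dy": -0.0106, "dz": 0, "roll": 0, "jaw": 0}, {"dx": -0.005, "dy": -0.012, "dz": 0, "roll": 0, "jaw": 0}, {"dx": -0.0023, "dy": -0.0128, "dz": 0, "roll": 0, "jaw": 0}], "newtons": 12}}

```text
t: 3.95
eef_pos: [0.5547, 0.0656, 0.2074]
ee_rot: [-3.141, 0.002, -1.565]
force: [-0.6, 5.4, -0.2]
width: 0.0157
gripper_force: 12.0
```

Gripped at 15.7 mm and carried round the arc. Now I'll release, lift and check.

Call:
{"fn": "servo_tool", "kwargs": {"moves": [{"dx": 0.0005, "dy": 0, "dz": 0, "roll": 0, "jaw": 0}, {"dx": 0, "dy": 0, "dz": 0, "roll": 0, "jaw": 0.5}, {"dx": 0, "dy": 0, "dz": 0, "roll": 0, "jaw": 0.5}, {"dx": 0, "dy": 0, "dz": 0, "roll": 0, "jaw": 0.5}, {"dx": 0, "dy": 0, "dz": 0.02, "roll": 0, "jaw": 0.5}, {"dx": 0, "dy": 0, "dz": 0.03, "roll": 0, "jaw": 0.5}, {"dx": -0.04, "dy": 0, "dz": 0.02, "roll": 0, "jaw": 0}, {"dx": -0.05, "dy": -0.03, "dz": 0, "roll": 0, "jaw": 0}, {"dx": -0.05, "dy": -0.05, "dz": 0, "roll": 0, "jaw": 0}, {"dx": 0, "dy": -0.02, "dz": 0, "roll": 0, "jaw": 0}]}}

```text
t: 5.2
eef_pos: [0.4197, -0.0303, 0.2779]
ee_rot: [-3.14, 0.001, -1.566]
force: [1.3, -0.3, 0.6]
width: 0.009
gripper_force: 0.0
```

Run:
```python
from h import *
s=get_state();print(s['eef_pos'],s['ee_rot'],s['width'])
snap('top','top3');snap('scene','sc3')
a=cv2.imread('pics/top3.png')[135:250,185:345];b=cv2.imread('pics/sc3.png')[150:275,190:315]
cv2.imwrite('pics/v3.png',np.hstack([cv2.resize(a,(480,345)),cv2.resize(b,(320,345))]))
P=np.array([.6157,.0609])
for n in('top3','sc3'):
    p=load(n)[0];h=cv2.cvtColor(p,cv2.COLOR_RGB2HSV);M=cv2.inRange(h,(22,150,100),(32,255,255));M[:140]=0;M[260:]=0;M[:,:190]=0;M[:,310:]=0
    v,u=np.nonzero(M);X=np.array([ray(n,a,b,.197)[:2] for a,b in zip(u,v)]);r=X-P
    i=np.linalg.norm(r,axis=1); k=(i>.02)&(i<.18);l=cv2.fitLine(X[k].astype(np.float32),cv2.DIST_HUBER,0,.01,.01).ravel()
    print(n,k.sum(),X[k].mean(0),'bar dir',np.arctan2(l[1],l[0])+np.pi/2)
```

```text
[ 0.41970108 -0.03034695  0.27787355] [-3.13950500e+00  1.10451820e-03 -1.56551373e+00] 0.008971328762054745
top3 63 [0.65705984 0.04441144] bar dir 1.3109013
sc3 135 [0.69920256 0.0360941 ] bar dir 1.2283648
```

View pics/v3.png

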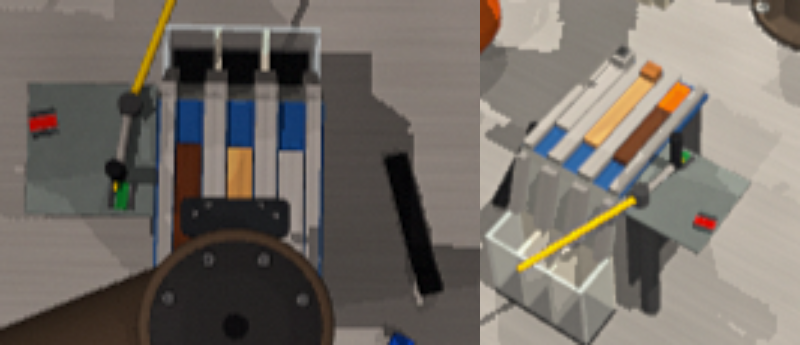

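The lever is in the green notch: the bar measures about 1.3 rad and lies clear, and the grip at (116,170) in the left view is beside the green mark. Now I'll go down behind the stirrer head.

Call:
{"fn": "servo_tool", "kwargs": {"moves": [{"dx": -0.0137, "dy": -0.0044, "dz": 0, "roll": -0.1, "jaw": 0}, {"dx": 0, "dy": 0, "dz": 0, "roll": 0, "jaw": 0}, {"dx": 0, "dy": 0, "dz": -0.02, "roll": 0, "jaw": 0}, {"dx": 0, "dy": 0, "dz": -0.02, "roll": 0, "jaw": 0}, {"dx": 0, "dy": 0, "dz": -0.02, "roll": 0, "jaw": 0}, {"dx": 0, "dy": 0, "dz": -0.02, "roll": 0, "jaw": 0}, {"dx": 0, "dy": 0, "dz": -0.013, "roll": 0, "jaw": 0}, {"dx": 0, "dy": 0, "dz": 0, "roll": 0, "jaw": 0}, {"dx": 0.006, "dy": 0, "dz": 0, "roll": 0, "jaw": 0}, {"dx": 0.006, "dy": 0, "dz": 0, "roll": 0, "jaw": 0}]}}

```text
t: 6.55
eef_pos: [0.4215, -0.0332, 0.1848]
ee_rot: [-3.14, 0.0, -1.568]
force: [-0.4, 0.4, 0.0]
width: 0.0005
gripper_force: 0.0
```

Call:
{"fn": "servo_tool", "kwargs": {"moves": [{"dx": 0.006, "dy": -0.0012, "dz": 0, "roll": 0, "jaw": 0}, {"dx": 0.01, "dy": 0, "dz": 0, "roll": 0, "jaw": 0}, {"dx": 0.01, "dy": 0, "dz": 0, "roll": 0, "jaw": 0}, {"dx": 0.01, "dy": 0, "dz": 0, "roll": 0, "jaw": 0}, {"dx": 0.01, "dy": 0, "dz": 0, "roll": 0, "jaw": 0}, {"dx": 0.01, "dy": 0, "dz": 0, "roll": 0, "jaw": 0}, {"dx": 0.01, "dy": 0, "dz": 0, "roll": 0, "jaw": 0}, {"dx": 0.01, "dy": 0, "dz": 0, "roll": 0, "jaw": 0}, {"dx": 0.01, "dy": 0, "dz": 0, "roll": 0, "jaw": 0}, {"dx": 0, "dy": 0, "dz": 0, "roll": 0, "jaw": 0}]}}

```text
t: 7.8
eef_pos: [0.5071, -0.0346, 0.1839]
ee_rot: [3.141, -0.0, -1.568]
force: [-0.4, -0.4, -1.3]
width: 0.0002
gripper_force: 0.0
```

Run:
```python
from h import *
s=get_state();print(s['eef_pos'],s['force'])
snap('scene','sc4')
b=cv2.imread('pics/sc4.png')[150:275,190:315]
cv2.imwrite('pics/v4.png',cv2.resize(b,(600,600)))
```

```text
[ 0.50710599 -0.03460496  0.18388905] [-0.35391641 -0.40212436 -1.29832973]
```

View pics/v4.png

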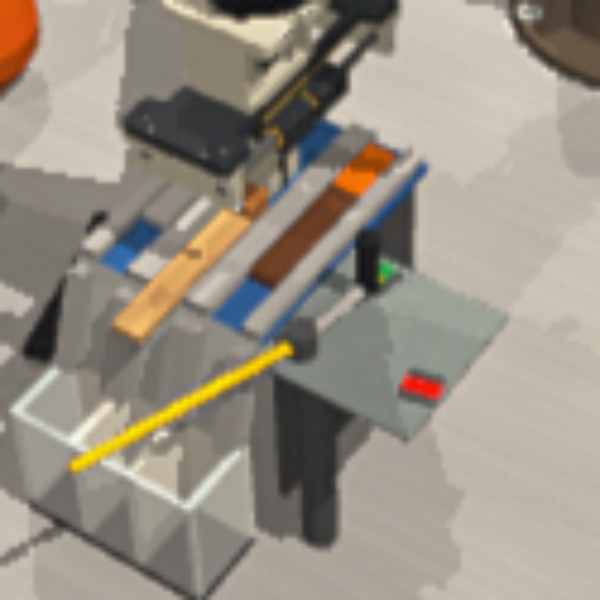

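The stirrer's nose is past the edge at (135,330) and the finger pushes squarely in the middle lane. I'll keep pushing until it tips.

Call:
{"fn": "servo_tool", "kwargs": {"moves": [{"dx": 0.008, "dy": 0, "dz": 0, "roll": 0, "jaw": 0}, {"dx": 0.008, "dy": 0, "dz": 0, "roll": 0, "jaw": 0}, {"dx": 0.008, "dy": 0, "dz": 0, "roll": 0, "jaw": 0}, {"dx": 0.008, "dy": 0, "dz": 0, "roll": 0, "jaw": 0}, {"dx": 0.006, "dy": 0, "dz": 0, "roll": 0, "jaw": 0}, {"dx": 0.006, "dy": 0, "dz": 0, "roll": 0, "jaw": 0}, {"dx": 0.006, "dy": 0, "dz": 0, "roll": 0, "jaw": 0}, {"dx": 0.005, "dy": 0, "dz": 0, "roll": 0, "jaw": 0}, {"dx": 0, "dy": 0, "dz": 0, "roll": 0, "jaw": 0}, {"dx": 0, "dy": 0, "dz": 0, "roll": 0, "jaw": 0}]}}

```text
t: 9.1
eef_pos: [0.5613, -0.0346, 0.184]
ee_rot: [3.141, 0.0, -1.568]
force: [-0.6, -0.8, 0.8]
width: 0.0005
gripper_force: 0.0
```

Run:
```python
from h import *
s=get_state();print(s['eef_pos'],s['force'])
snap('scene','sc5')
b=cv2.imread('pics/sc5.png')[150:275,190:315]
cv2.imwrite('pics/v5.png',cv2.resize(b,(600,600)))
```

```text
[ 0.56128181 -0.03464871  0.18400448] [-0.57772178 -0.81678204  0.80379473]
```

View pics/v5.png

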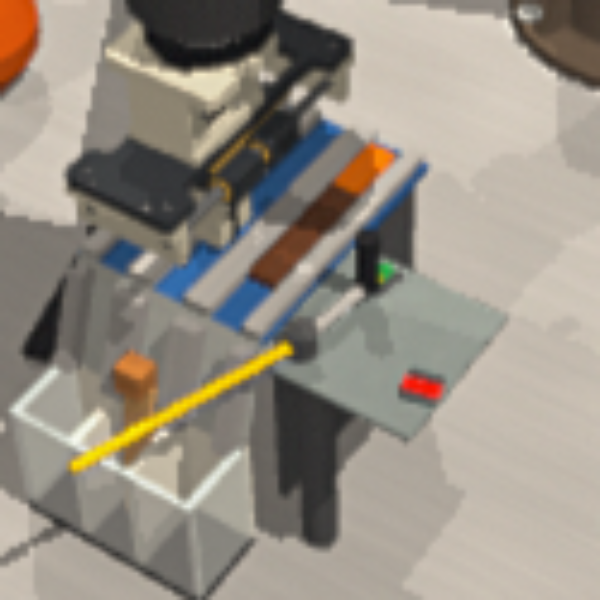

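The stirrer dropped into the middle cell with its head up, at crop (135,370). Now I'll lift, go back and get behind the scoop.

Call:
{"fn": "servo_tool", "kwargs": {"moves": [{"dx": -0.005, "dy": 0, "dz": 0.03, "roll": 0, "jaw": 0}, {"dx": 0, "dy": 0, "dz": 0.03, "roll": 0, "jaw": 0}, {"dx": -0.045, "dy": -0.0144, "dz": 0, "roll": 0, "jaw": 0}, {"dx": -0.045, "dy": -0.0145, "dz": 0, "roll": 0, "jaw": 0}, {"dx": -0.045, "dy": -0.0145, "dz": 0, "roll": 0, "jaw": 0}, {"dx": -0.0135, "dy": 0, "dz": 0, "roll": 0, "jaw": 0}, {"dx": 0, "dy": 0, "dz": 0, "roll": 0, "jaw": 0}, {"dx": 0, "dy": 0, "dz": -0.02, "roll": 0, "jaw": 0}, {"dx": 0, "dy": 0, "dz": -0.015, "roll": 0, "jaw": 0}, {"dx": 0, "dy": 0, "dz": 0, "roll": 0, "jaw": 0}]}}

```text
t: 10.4
eef_pos: [0.4077, -0.078, 0.2078]
ee_rot: [3.138, -0.001, -1.568]
force: [-0.5, -0.5, -0.7]
width: 0.0004
gripper_force: 0.0
```

Run:
```python
from h import *
s=get_state();print(s['eef_pos'],s['ee_rot'],s['force'])
snap('scene','sc6')
q=np.load('rack.npy');p=load('sc6')[0];h=cv2.cvtColor(p,cv2.COLOR_RGB2HSV);M=cv2.inRange(h,(5,90,60),(21,255,255));M[:220]=0;M[250:]=0;M[:,:205]=0;M[:,235:]=0
v,u=np.nonzero(M)
X=np.array([pt('sc6',a,b) for a,b in zip(u,v)])
for lo in range(220,250,4):
    k=(v>=lo)&(v<lo+4)
    if k.any(): print(lo,k.sum(),u[k].mean(),np.round(np.median(X[k],0)-np.r_[q[:2],0],3))
```

```text
[ 0.40770342 -0.07803081  0.20776118] [ 3.13848844e+00 -8.36573413e-04 -1.56764673e+00] [-0.52430901 -0.45946025 -0.65406132]
228 1 230.0 [0.015 0.031 0.126]
232 6 222.66666666666666 [0.043 0.038 0.14 ]
236 33 210.63636363636363 [0.081 0.002 0.143]
240 27 209.7037037037037 [0.089 0.009 0.139]
244 11 212.9090909090909 [0.071 0.013 0.108]
248 2 205.5 [0.14  0.045 0.189]
```

The stirrer's head is at z≈0.14, which fits standing in the cell with a small lean. Now the scoop.

Call:
{"fn": "servo_tool", "kwargs": {"moves": [{"dx": 0, "dy": -0.0003, "dz": -0.015, "roll": 0, "jaw": 0}, {"dx": 0, "dy": 0, "dz": -0.009, "roll": 0, "jaw": 0}, {"dx": 0.005, "dy": 0, "dz": 0, "roll": 0, "jaw": 0}, {"dx": 0.006, "dy": 0, "dz": 0, "roll": 0, "jaw": 0}, {"dx": 0.008, "dy": 0, "dz": 0, "roll": 0, "jaw": 0}, {"dx": 0.01, "dy": 0, "dz": 0, "roll": 0, "jaw": 0}, {"dx": 0.01, "dy": 0, "dz": 0, "roll": 0, "jaw": 0}, {"dx": 0.01, "dy": 0, "dz": 0, "roll": 0, "jaw": 0}, {"dx": 0.01, "dy": 0, "dz": 0, "roll": 0, "jaw": 0}, {"dx": 0.01, "dy": 0, "dz": 0, "roll": 0, "jaw": 0}]}}

```text
t: 11.7
eef_pos: [0.4776, -0.0784, 0.185]
ee_rot: [3.141, -0.0, -1.568]
force: [-1.0, -0.5, 0.6]
width: 0.0004
gripper_force: 0.2
```

Call:
{"fn": "servo_tool", "kwargs": {"moves": [{"dx": 0.01, "dy": 0, "dz": 0, "roll": 0, "jaw": 0}, {"dx": 0.01, "dy": 0, "dz": 0, "roll": 0, "jaw": 0}, {"dx": 0.01, "dy": 0, "dz": 0, "roll": 0, "jaw": 0}, {"dx": 0.008, "dy": 0, "dz": 0, "roll": 0, "jaw": 0}, {"dx": 0.007, "dy": 0, "dz": 0, "roll": 0, "jaw": 0}, {"dx": 0.006, "dy": 0, "dz": 0, "roll": 0, "jaw": 0}, {"dx": 0.006, "dy": 0, "dz": 0, "roll": 0, "jaw": 0}, {"dx": 0.006, "dy": 0, "dz": 0, "roll": 0, "jaw": 0}, {"dx": 0, "dy": 0, "dz": 0, "roll": 0, "jaw": 0}, {"dx": 0, "dy": 0, "dz": 0, "roll": 0, "jaw": 0}]}}

```text
t: 12.95
eef_pos: [0.5398, -0.0783, 0.185]
ee_rot: [3.142, 0.0, -1.568]
force: [-0.4, 0.1, -0.8]
width: 0.0004
gripper_force: 0.0
```

Run:
```python
from h import *
s=get_state();print(s['eef_pos'],s['force'])
snap('scene','sc7')
b=cv2.imread('pics/sc7.png')[150:275,190:315]
cv2.imwrite('pics/v7.png',cv2.resize(b,(600,600)))
```

```text
[ 0.53982516 -0.07834134  0.18502135] [-0.43815264  0.09474407 -0.84187344]
```

View pics/v7.png

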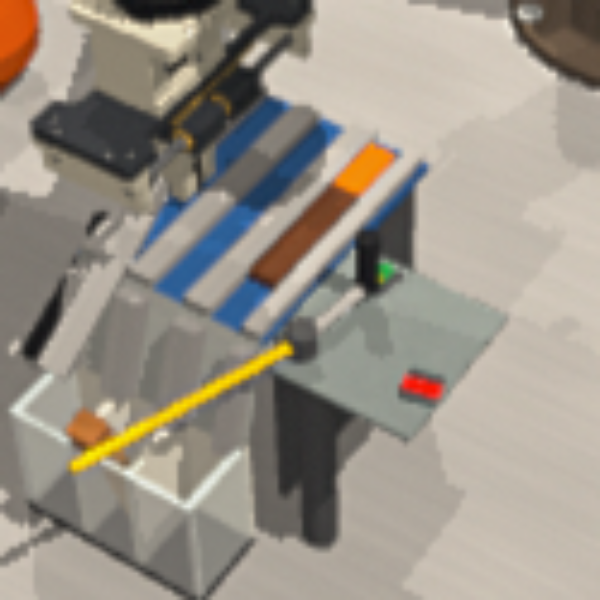

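The scoop is tipping, with its nose at (60,365). I'll give it a few more mm and then wait.

Call:
{"fn": "servo_tool", "kwargs": {"moves": [{"dx": 0, "dy": 0, "dz": 0, "roll": 0, "jaw": 0}, {"dx": 0, "dy": 0, "dz": 0, "roll": 0, "jaw": 0}, {"dx": 0.006, "dy": 0, "dz": 0, "roll": 0, "jaw": 0}, {"dx": 0.006, "dy": 0, "dz": 0, "roll": 0, "jaw": 0}, {"dx": 0.006, "dy": 0, "dz": 0, "roll": 0, "jaw": 0}, {"dx": 0.005, "dy": 0, "dz": 0, "roll": 0, "jaw": 0}, {"dx": 0, "dy": 0, "dz": 0, "roll": 0, "jaw": 0}, {"dx": 0, "dy": 0, "dz": 0, "roll": 0, "jaw": 0}, {"dx": -0.01, "dy": 0, "dz": 0.03, "roll": 0, "jaw": 0}, {"dx": 0, "dy": 0, "dz": 0.04, "roll": 0, "jaw": 0}]}}

```text
t: 14.25
eef_pos: [0.5516, -0.0784, 0.2551]
ee_rot: [3.139, -0.0, -1.568]
force: [0.7, 1.2, 1.5]
width: 0.0006
gripper_force: 0.0
```

Run:
```python
from h import *
s=get_state();print(s['eef_pos'],s['force'])
snap('scene','sc8')
b=cv2.imread('pics/sc8.png')[150:275,190:315]
cv2.imwrite('pics/v8.png',cv2.resize(b,(600,600)))
```

```text
[ 0.55157494 -0.07842401  0.25508427] [0.73672295 1.18894089 1.49613013]
```

View pics/v8.png

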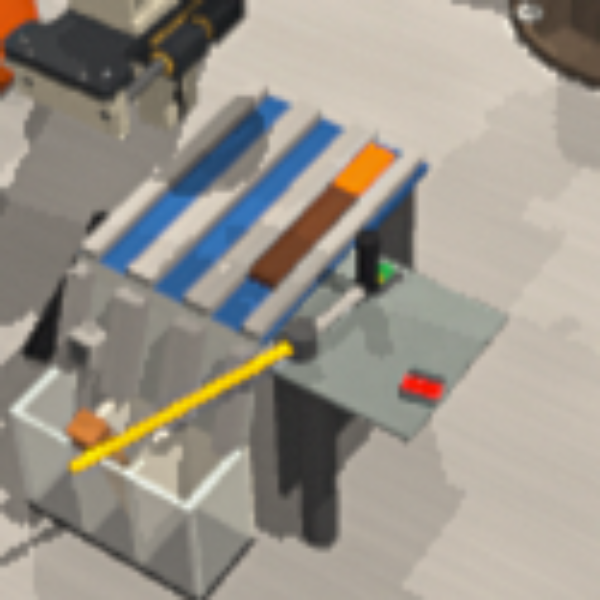

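Both tools are in the holder: the scoop's bowl is at (85,340) and the stirrer's head at (90,430). The spatula hasn't moved. Now I'll return the lever.

Call:
{"fn": "servo_tool", "kwargs": {"moves": [{"dx": 0, "dy": 0, "dz": 0.02, "roll": 0, "jaw": 0.6}, {"dx": 0.002, "dy": 0.048, "dz": 0, "roll": 0, "jaw": 0.6}, {"dx": 0.001, "dy": 0.048, "dz": 0, "roll": 0, "jaw": 0.6}, {"dx": 0.001, "dy": 0.0478, "dz": 0, "roll": 0, "jaw": 0.6}, {"dx": 0, "dy": 0, "dz": 0, "roll": 0, "jaw": 0.6}, {"dx": 0, "dy": 0, "dz": -0.02, "roll": 0, "jaw": 0.6}, {"dx": 0, "dy": 0, "dz": -0.02, "roll": 0, "jaw": 0.6}, {"dx": 0, "dy": 0, "dz": -0.02, "roll": 0, "jaw": 0.6}, {"dx": 0, "dy": 0, "dz": -0.008, "roll": 0, "jaw": 0.6}, {"dx": 0, "dy": 0, "dz": 0, "roll": 0, "jaw": 0.6}]}}

```text
t: 15.55
eef_pos: [0.5568, 0.0649, 0.207]
ee_rot: [3.141, -0.0, -1.568]
force: [-0.4, -0.4, 0.6]
width: 0.0526
gripper_force: 0.0
```

Call:
{"fn": "servo_tool", "kwargs": {"moves": [{"dx": 0, "dy": 0, "dz": 0, "roll": 0, "jaw": 0}, {"dx": 0, "dy": 0, "dz": 0, "roll": 0, "jaw": 0}, {"dx": 0, "dy": 0, "dz": 0, "roll": 0, "jaw": 0}, {"dx": 0.0023, "dy": 0.0128, "dz": 0, "roll": 0, "jaw": 0}, {"dx": 0.005, "dy": 0.012, "dz": 0, "roll": 0, "jaw": 0}, {"dx": 0.0074, "dy": 0.0106, "dz": 0, "roll": 0, "jaw": 0}, {"dx": 0.0095, "dy": 0.0088, "dz": 0, "roll": 0, "jaw": 0}, {"dx": 0.0112, "dy": 0.0065, "dz": 0, "roll": 0, "jaw": 0}, {"dx": 0.0122, "dy": 0.004, "dz": 0, "roll": 0, "jaw": 0}, {"dx": 0, "dy": 0, "dz": 0, "roll": 0, "jaw": 0}], "newtons": 12}}

```text
t: 16.8
eef_pos: [0.6022, 0.1224, 0.2057]
ee_rot: [3.136, 0.001, -1.567]
force: [-9.5, 7.6, 1.8]
width: 0.0154
gripper_force: 12.0
```

Call:
{"fn": "servo_tool", "kwargs": {"moves": [{"dx": 0.001, "dy": -0.001, "dz": 0, "roll": 0, "jaw": 0}, {"dx": 0, "dy": 0, "dz": 0, "roll": 0, "jaw": 0}, {"dx": 0, "dy": 0, "dz": 0, "roll": 0, "jaw": 0.5}, {"dx": 0, "dy": 0, "dz": 0, "roll": 0, "jaw": 0.5}, {"dx": 0, "dy": 0, "dz": 0, "roll": 0, "jaw": 0.5}, {"dx": 0, "dy": 0, "dz": 0.02, "roll": 0, "jaw": 0.5}, {"dx": 0, "dy": 0, "dz": 0.03, "roll": 0, "jaw": 0.5}, {"dx": 0, "dy": 0, "dz": 0.02, "roll": 0, "jaw": 0.5}, {"dx": -0.04, "dy": 0.04, "dz": 0.01, "roll": 0, "jaw": 0.5}, {"dx": -0.04, "dy": 0.04, "dz": 0, "roll": 0, "jaw": 0.5}]}}

```text
t: 18.05
eef_pos: [0.5255, 0.1996, 0.2879]
ee_rot: [-3.14, 0.001, -1.57]
force: [0.3, 0.7, -0.5]
width: 0.0436
gripper_force: 0.0
```

Call:
{"fn": "servo_tool", "kwargs": {"moves": [{"dx": -0.04, "dy": 0.04, "dz": 0, "roll": 0, "jaw": 0.5}, {"dx": 0, "dy": 0, "dz": 0, "roll": 0, "jaw": 0.5}, {"dx": 0, "dy": 0, "dz": 0, "roll": 0, "jaw": 0.5}, {"dx": 0, "dy": 0, "dz": 0, "roll": 0, "jaw": 0.5}, {"dx": 0, "dy": 0, "dz": 0, "roll": 0, "jaw": 0.5}, {"dx": 0, "dy": 0, "dz": 0, "roll": 0, "jaw": 0.5}, {"dx": 0, "dy": 0, "dz": 0, "roll": 0, "jaw": 0.5}, {"dx": 0, "dy": 0, "dz": 0, "roll": 0, "jaw": 0.5}, {"dx": 0, "dy": 0, "dz": 0, "roll": 0, "jaw": 0.5}, {"dx": 0, "dy": 0, "dz": 0, "roll": 0, "jaw": 0.5}]}}

```text
t: 19.3
eef_pos: [0.4855, 0.2392, 0.2871]
ee_rot: [-3.142, 0.0, -1.568]
force: [-0.9, 0.6, -0.6]
width: 0.0441
gripper_force: 0.0
```

Run:
```python
from h import *
s=get_state();print(s['eef_pos'],s['force'])
snap('scene','sc9');snap('top','top9')
b=cv2.imread('pics/sc9.png')[165:275,190:310];a=cv2.imread('pics/top9.png')[135:250,185:305]
cv2.imwrite('pics/v9.png',np.hstack([cv2.resize(b,(400,400)),cv2.resize(a,(400,400))]))
p=load('top9')[0];h=cv2.cvtColor(p,cv2.COLOR_RGB2HSV);M=cv2.inRange(h,(22,150,100),(32,255,255));M[:160]=0;M[180:]=0;M[:,:234]=0;M[:,300:]=0
v,u=np.nonzero(M);X=np.array([ray('top9',a,b,.197)[:2] for a,b in zip(u,v)],np.float32);l=cv2.fitLine(X,cv2.DIST_HUBER,0,.01,.01).ravel();print('gate',np.arctan(-l[0]/l[1]))
q=np.load('rack.npy')
M=cv2.inRange(h,(5,90,60),(21,255,255));M[:140]=0;M[160:]=0;M[:,:234]=0;M[:,300:]=0
for v,u in list(zip(*np.nonzero(M)))[::6]:print(u,v,np.round(pt('top9',u,v)-np.r_[q[:2],0],3))
```

```text
[0.48548463 0.23920532 0.28707989] [-0.86152733  0.63111701 -0.5927877 ]
gate -0.0008853237
262 140 [0.08  0.009 0.145]
268 140 [ 0.081 -0.007  0.143]
266 141 [ 0.077 -0.002  0.146]
264 142 [0.077 0.003 0.137]
262 143 [0.075 0.009 0.131]
268 143 [ 0.075 -0.008  0.132]
266 144 [ 0.073 -0.002  0.128]
265 145 [0.073 0.    0.115]
263 146 [0.071 0.006 0.109]
269 146 [ 0.072 -0.011  0.11 ]
267 147 [ 0.069 -0.005  0.111]
265 148 [0.068 0.    0.099]
264 149 [0.066 0.003 0.095]
263 150 [0.064 0.006 0.089]
262 151 [0.062 0.008 0.086]
268 151 [ 0.062 -0.008  0.087]
268 152 [ 0.062 -0.009  0.076]
265 154 [ 0.059 -0.     0.061]
268 155 [ 0.057 -0.009  0.054]
```

View pics/v9.png

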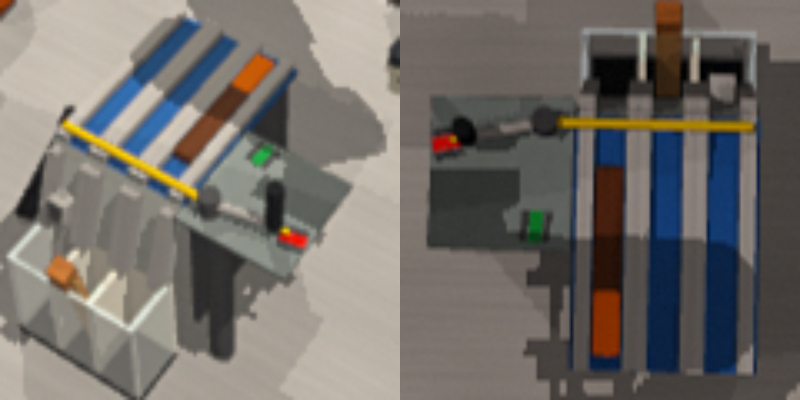

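The gate is back at about 0 rad, both tools stand in the holder, the spatula is in its lane and the robot is clear of everything. I'm handing in the job.

```bash
python3 -c "
from station import *
print(job_done())"
```

```text
the job is handed in; nothing more can be done
None
```

The job is handed in at about 19 s with no verdict shown: my last pictures show the stirrer and scoop standing handle-down in the holder, the lever back in the red notch and the spatula still in its lane; I didn't re-measure the jebena, cups, jug or tamper.

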